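Tag out the slicer feed drive for cleaning

ROBOT

A 7-joint arm with a two-finger parallel gripper is mounted at the origin on the work surface; the furniture and walls round the work are solid. World frame = base frame: x ahead of the robot, y to its left, z up, the work surface at z = 0. Lengths are in m, angles in degrees, forces in N, time in s.
With the tool pointing down it reaches from about 0.425 to 0.975 m from the base axis. Payload 16.7 kg.
Tool frame: the origin (TCP) lies midway between the tips of the shut fingers; the grasp point (between the pads) lies 19 mm behind it; z points along the fingers, y is the line along which they close (so a half turn about z gives the same grasp; the last joint's range is limited). The gripper opens to 85 mm and grips with 20 to 120 N. Pads are 22 mm wide; open, the fingers measure 114 mm over their backs; the gripper's body (76 mm by 85 mm) begins 54 mm behind the grasp point. The pads swing forward as they close: fully open they stand 13 mm farther back than shut.
Start: joints at [-84.483, 24.414, 4.234, 92.017, -1.954, 63.644, -3.845], TCP at [0.164, 0.655, 0.207] pointing down, gripper open.
Joint ranges: [-163.25, 163.25], [-28.42, 122.38], [-70.27, 78.77], [12.13, 141.07], [-58.53, 238.53], [9.26, 117.41], [-156.51, 156.51]. Speed limits (degrees/s): [108.29, 108.29, 136.94, 136.94, 172.46, 172.46, 172.46].

INTERFACE

Orientations are given as [roll, pitch, yaw] about the fixed x, y, z axes, in that order (R = Rz(yaw) Ry(pitch) Rx(roll)).
In Python, from station import arm gives the robot as it stands.
- The arm moves only by the tool step_arm, never from a script. Its argument "series" is a list of rows, each a list of 7 numbers: the shift along the tool's x, y, z in m, then the turn, a rotation vector about the tool's x, y, z in units of 6 degrees (1.0 is 6 degrees), then the closure in counts, from 0 (fully open) to 255 (shut). A call has 1 to 5 rows; each row is the pose to reach, as a shift and turn from the pose commanded when the call began, along the tool's axes at that moment; what a row does not reach only later rows make up. A row lasts 1/10 s, in which the tool goes at most 50 mm and 8.59 degrees, less where a joint would pass 70% of its speed; a pose out of reach is approached as far as the arm can. A call with a gripper value outside its range is refused whole. The fingers move at their own pace and stop on an object; "squeeze" is the grip in N (left out, the last holds). Time passes only in rows, so rows that repeat a pose let the fingers close. It gives the time, the measured TCP pose, the force, the opening and the grip force at its end, in the units of the state.
- arm.get_state(): the state, without advancing time (a new reading comes with each control period).
- arm.snapshot(name): name is "side" or "top"; returns a dict with "image" (480x640x3 uint8, red, green, blue), "K" (3x3 intrinsics, pixels), "k1" (the pictures are not rectified: a ray, as slopes to the right and down, at radius r is drawn at 1 + k1 r^2 times it, then the intrinsics apply), "origin" and "rotation" of the camera in the world. Camera axes: x right, y down, z forward; pixel columns grow to the right and rows downward; lengths in m; the calibration is good to about 2 mm. A picture is of the moment at which its call begins. There is no depth.
- arm.close_job(): hands the job in; it is judged then, once.
The state is a dict: "clock": time; "q": joint angles; "dq": joint speeds; "tau": joint torques, N m; "ee_pos": TCP position; "ee_rot": TCP orientation; "wrist_force": force on the tool from outside, world axes, zero at the start; "ft_torque": the same for the moment, N m; "finger_gap": finger opening in m; "gripper_force": force on a finger pad.
Only numpy, scipy, OpenCV 4.12 (cv2) and the standard library are available. Lean on these libraries where they do the work, as an engineer would, in place of code of your own. Each camera call takes 0.05 s, during which the arm holds its last target. There are 200 camera calls.

TASK

Take the slicer's feed drive out of service for cleaning: bring its shift lever out of the left-hand channel of the H-shaped gate, across the neutral slot and fully forward, away from the robot, into the far end of the right-hand channel. Then take the white tag plate from its rack and hang it by its eye on the steel peg at the left of the drive, so that it hangs upright and still. Leave the lever in its new place and do not shove the whetstone, tub or timer about.

Things in the scene. Friction and masses are not known exactly. Their poses are not given: they have to be found in the camera images.
- drive: Grey feed-drive box, fixed: 150 (x) x 140 (y) mm, steel gate plate on top 95 mm above the table, on a 170 x 170 x 8 mm foot. Origin under the box's centre at table height; x forward (away from the robot), y left, z up. A finned motor sticks out of its right side to y -120 mm, 86 mm high; a steel post with the tag peg stands at its left.
- gate_centre (a point): Middle of the H gate, at the plate's top; drive axes. Left and right channels along x are joined halfway by a neutral slot along y. Two plate tongues (z 0 to -6 mm, y -12 to +12 mm) part the channels: near one x -32 to -8, far one x +8 to +32 mm. The lever crosses only through the 16 mm slot between them.
- pivot (a point): Point about which the shift lever swings both ways, on the drive's centre line, 25 mm above the table (inside the box).
- knob (a point): Centre of the black ball knob (34 mm diameter) on the shift lever, a 10 mm steel rod; 150 mm from the pivot. From the pivot in drive axes, with F = shift_fore, S = shift_side: x = 150 sin F, y = 150 cos F sin S, z = 150 cos F cos S (mm). The point's axes are the lever's.
- shift_side (a joint): Sideways angle of the lever (rad): 0 upright in the middle, +0.31 the stop of the left channel, -0.31 the stop of the right channel. In a channel it has about 0.045 rad of play. Starts in the left channel. It stays where it is left; about 1 N at the knob moves it.
- shift_fore (a joint): Fore-and-aft angle of the lever (rad): 0 in the neutral slot (about 0.04 of play either way while crossing), +0.33 the stop at the far end of a channel, -0.33 the stop at the near end. Starts anywhere along the left channel: near, middle or far. Stays where it is left; about 1.5 N at the knob moves it.
- peg (a point): Halfway point on the tag peg's axis, 114 mm above the table; drive axes. Peg: steel bar, 8 mm diameter, sticking out 55 mm toward the robot (-x) from its post, rising 9 degrees to a 12 mm ball end 27 mm in front of and 4.5 mm above this point. Post face 28 mm behind it, post 34 mm wide, its top 9 mm above this point. Box side 55 mm to the right.
- tag: White plastic tag plate, about 90 g, loose, upright in the rack's slot: 60 mm wide (y), 8 mm thick (x), 120 mm tall (z). Origin at the centre of its lower edge. Its top 26 mm is a grip bar 12 mm thick and 46 mm wide. A round eye of 24 mm diameter goes through it along x. Two thin grey lines on the bar face -x; either face may face the robot when hung.
- eye (a point): Centre of the eye of the tag, 66 mm above its lower edge and 54 mm below its top; tag axes.
- grip (a point): Place to grip the tag: middle of the grip bar, 6 mm below its top; tag axes (fingers close along x).
- rack: Steel rack, fixed: foot 90 x 100 x 8 mm, with one slot that holds the tag: slot 12 mm wide in x, 72 mm long in y, walls up to 41 mm above the table, slot floor 8 mm above the table. Origin under its centre, at table height. The tag comes out straight upward.
- whetstone: Bystander: brown and grey whetstone, 60 x 180 x 25 mm, loose, origin under its centre.
- offcut_tub: Bystander: white round tub, 115 mm across, 70 mm high, loose, origin under its centre.
- timer: Bystander: round kitchen timer with a green top, 68 mm across, 40 mm high, loose, origin under its centre.

How it is judged (in metres and radians):
On the way, in this order (a step that is already met when the one before it is completed fails the run):
1. the lever is fully forward in the right-hand channel (value of joint shift_side below -0.2 rad and value of joint shift_fore above 0.27 rad), for 0.2 s.
2. after that, the peg goes through the eye of the tag (x of eye in the frame of peg between -0.026 and 0.03 m and y of eye in the frame of peg between -0.012 and 0.012 m and z of eye in the frame of peg between -0.018 and 0.006 m), for 0.2 s.
At the end, for the whole second after the job is handed in: Lever still far right (shift_side < -0.2, shift_fore > 0.27). Tag at rest on the peg: eye centre, from the peg point in drive axes, x -26 to +30, y within 12, z -18 to +6 mm; tag upright within 0.3 rad, borne by the drive, below 0.03 m/s (all of step 1 and all of step 2 and angle between tag's own z axis and vertical below 0.3 rad and contact force between tag and drive above 0.2 N and linear speed of tag below 0.03 m/s); the robot touches nothing.
It fails at once if the whetstone is shoved more than 30 mm (distance of whetstone from where it was at the start of the episode above 0.03 m).
It fails at once if the tub is shoved more than 30 mm (distance of offcut_tub from where it was at the start of the episode above 0.03 m).
It fails at once if the timer is shoved more than 30 mm (distance of timer from where it was at the start of the episode above 0.03 m).
It also fails if it takes over 61 s, if anything falls off the work surface, if the arm or the gripper's body presses on something with over 40 N, if the wrist force passes 120 N, or if a joint passes its speed limit or range.

## Working session

There is one attempt and no reset: what is moved stays moved. The work goes in short steps, Python scripts to look and compute and a tool call to move; the robot and the scene stay as the last step left them, time stands still between calls to the robot, and variables do not carry over. Pictures are saved under pics/ and viewed, at most 10 in all, crops included, and the job is handed in when it is done.

Besides the shell and the picture viewer there is one more tool, called after ">>>" as name(argument=value, ...), one argument or row to a line, values as JSON. step_arm: Moves the arm, as the interface text tells. Its arguments: {"type":"object","properties":{"series":{"type":"array"},"squeeze":{"type":"number"}},"required":["series"]}

```bash
mkdir -p pics
cat > h.py <<'E'
import numpy as np, cv2, pickle
from station import arm
from scipy.spatial.transform import Rotation as R
def snap(cam,name):
    s=arm.snapshot(cam); cv2.imwrite(f'pics/{name}.png',s['image'][:,:,::-1].copy()); pickle.dump(s,open(f'pics/{name}.pkl','wb')); return s
def load(n): return pickle.load(open(f'pics/{n}.pkl','rb'))
def crop(n,u0,v0,w,h,k):
    im=load(n)['image'][v0:v0+h,u0:u0+w,::-1]; cv2.imwrite(f'pics/{n}_c{u0}_{v0}.png',cv2.resize(im,None,fx=k,fy=k,interpolation=cv2.INTER_CUBIC))
def proj(s,P):
    c=(np.atleast_2d(P)-s['origin'])@np.array(s['rotation']); x=c[:,:2]/c[:,2:]
    x=x*(1+s['k1']*(x**2).sum(1,keepdims=True)); K=np.array(s['K']); return x@K[:2,:2].T+K[:2,2]
def ray(s,uv):
    K=np.array(s['K']); d=(np.array(uv,float)-K[:2,2])/[K[0,0],K[1,1]]; x=d.copy()
    for _ in range(20): x=d/(1+s['k1']*(x@x))
    r=np.array(s['rotation'])@np.r_[x,1]; return np.array(s['origin']),r/np.linalg.norm(r)
def atz(s,uv,z):
    o,r=ray(s,uv); return o+r*(z-o[2])/r[2]
def tri(s1,a,s2,b):
    o1,r1=ray(s1,a);o2,r2=ray(s2,b)
    t=np.linalg.lstsq(np.c_[r1,-r2],o2-o1,rcond=None)[0]; p,q=o1+r1*t[0],o2+r2*t[1]; return (p+q)/2,np.linalg.norm(p-q)
E
python3 - <<'E'
from h import *
for c in('top','side'):
    s=snap(c,c+'0'); print(c,s['K'],s['k1'],s['origin'],s['rotation'])
print(arm.get_state())
E
```

```text
top [[589.33045504   0.         311.71134104]
 [  0.         589.33045504 235.24950152]
 [  0.           0.           1.        ]] -0.057920381384767405 [0.18173723 0.00405185 1.666039  ] [-167.27310733    0.27736847  -89.08526298]
side [[607.93810179   0.         317.85400452]
 [  0.         607.93810179 240.62293793]
 [  0.           0.           1.        ]] -0.04018680265108243 [0.37570589 1.57386605 0.88347213] [-1.15612845e+02 -1.73559062e-01 -1.75219814e+02]
{'clock': 0.1, 'q': array([-84.48274771,  24.44689633,   4.23392686,  92.04701566,
        -1.95172119,  63.64409522,  -3.84412733]), 'dq': array([-0.06832292, -0.1690904 , -0.01383083,  0.0424752 , -0.05086413,
        0.01852054,  0.01362134]), 'tau': array([ 6.48138041e-03, -9.51541328e+01,  3.77087429e+00, -4.64411688e+01,
        1.96661416e-02,  6.63803119e-03,  5.56229452e-05]), 'ee_pos': array([0.16421633, 0.65432324, 0.2058843 ]), 'ee_rot': array([-1.79934584e+02,  7.50615536e-03,  1.65914351e+02]), 'wrist_force': array([ 0.82621799,  0.28470855, -0.07931943]), 'ft_torque': array([-0.03818905, -0.03565595,  0.03657165]), 'gripper_force': 0.0, 'finger_gap': 0.08529604477373275}
```

View pics/top0.png

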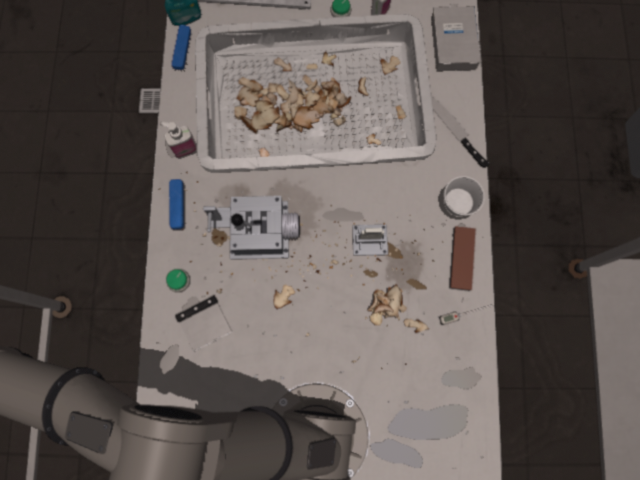

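View pics/side0.png

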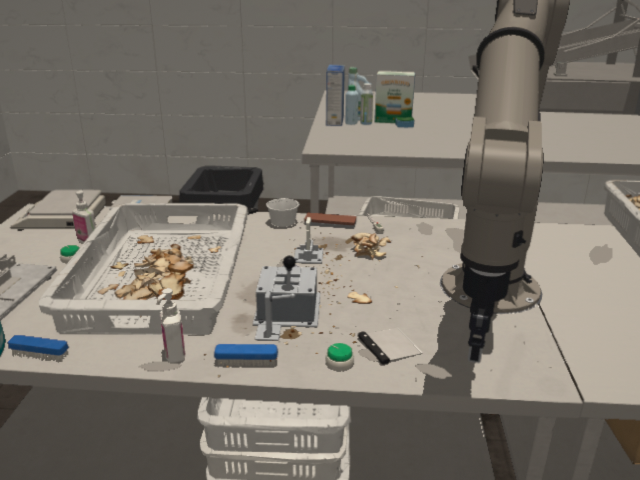

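Both pictures show the drive (top ~(258,226), side ~(288,290)), the rack with its tag (top ~(370,238), side ~(308,240)), and the peg post left of the drive. The knob is at top (237,220) and side (289,262). I'll enlarge these areas.

```bash
sed -i "s/np.array(s\['rotation'\])/R.from_euler('xyz',s['rotation'],degrees=True).as_matrix()/g" h.py
python3 - <<'E'
from h import *
crop('top0',195,185,200,85,4); crop('side0',240,205,100,140,4)
E
```

```text
(no output)
```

View pics/top0_c195_185.png

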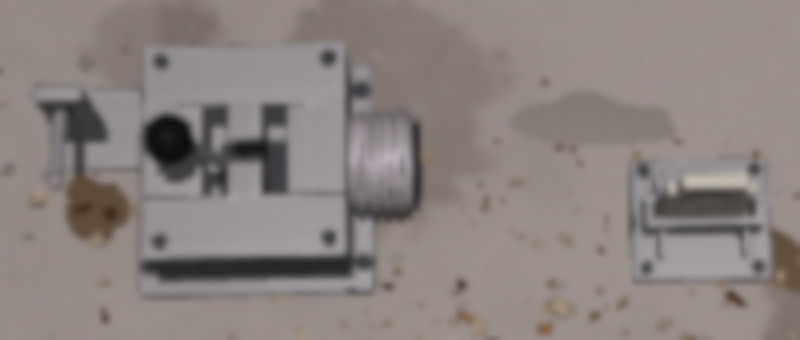

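View pics/side0_c240_205.png

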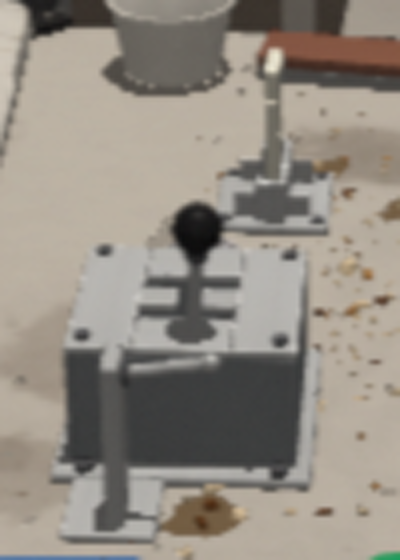

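Run:
```python
from h import *
t=load('top0'); s=load('side0')
T=lambda p:(np.array(p)+.5)/4-.5+[195,185]
S=lambda p:(np.array(p)+.5)/4-.5+[240,205]
np.set_printoptions(precision=4,suppress=True)
bt=[(161,62),(328,58),(330,238),(159,241)]; bs=[(82,335),(104,251),(289,255),(280,341)]
B=[]
for a,b in zip(bt,bs):
    p=atz(t,T(a),.095);q=atz(s,S(b),.095);B.append((p+q)/2);print(p,q,tri(t,T(a),s,S(b)))
B=np.array(B);print('c',B.mean(0)); 
for i,j in((3,0),(2,1),(1,0),(2,3)): d=B[j]-B[i];print(np.linalg.norm(d),np.degrees(np.arctan2(d[1],d[0])))
for n,a,b in(('knob',(169,138),(197,228)),('ball',(55,184),(214,361)),('tagtop',(717,182),(274,55))):
    print(n,tri(t,T(a),s,S(b)))
print('tag128',atz(t,T((683,183)),.128),atz(t,T((752,180)),.128),atz(s,S((274,55)),.128))
for c in [(633,161),(765,156),(771,277),(634,281)]: print('rackfoot',atz(t,T(c),.008))
print('post',atz(t,T((37,92)),.123),atz(t,T((80,92)),.123),atz(t,T((55,184)),.119))
```

```text
[0.6332 0.2322 0.095 ] [0.6349 0.2318 0.095 ] (array([0.634 , 0.2322, 0.095 ]), np.float64(0.001639546012687936))
[0.6376 0.1163 0.095 ] [0.6391 0.117  0.095 ] (array([0.6386, 0.1163, 0.0945]), np.float64(0.0014457097927428296))
[0.5102 0.1112 0.095 ] [0.512  0.1114 0.095 ] (array([0.5112, 0.1112, 0.0947]), np.float64(0.0017972679663792802))
[0.5064 0.2278 0.095 ] [0.5071 0.228  0.095 ] (array([0.5067, 0.2278, 0.0948]), np.float64(0.0006846633115163162))
c [0.5726 0.1719 0.095 ]
0.12737685245525357 1.824391307299268
0.12738087716761828 2.3988345733259155
0.11542937838651152 92.17424313558273
0.11670645911939008 92.17158192801396
knob (array([0.5609, 0.2141, 0.167 ]), np.float64(0.0005040689918777161))
ball (array([0.5404, 0.2967, 0.1188]), np.float64(0.0013677076094301022))
tagtop (array([ 0.5465, -0.1493,  0.1296]), np.float64(0.0026830902268775787))
tag128 [ 0.5445 -0.1266  0.128 ] [ 0.5472 -0.1729  0.128 ] [ 0.5483 -0.1536  0.128 ]
rackfoot [ 0.5886 -0.1006  0.008 ]
rackfoot [ 0.5938 -0.1963  0.008 ]
rackfoot [ 0.5046 -0.1996  0.008 ]
rackfoot [ 0.5002 -0.1014  0.008 ]
post [0.6028 0.3117 0.123 ] [0.6032 0.2824 0.123 ] [0.5396 0.2966 0.119 ]
```

```bash
cat >> h.py <<'E'
C=np.array([.5726,.1719]); YAW=2.14
def D(x,y,z):  # drive axes -> world
    a=np.radians(YAW); return np.r_[C+[x*np.cos(a)-y*np.sin(a),x*np.sin(a)+y*np.cos(a)],z]
def knob(F,S): return D(.15*np.sin(F),.15*np.cos(F)*np.sin(S),.025+.15*np.cos(F)*np.cos(S))
def delta(p,yaw,rp=(180,0),st=None):
    s=st or arm.get_state(); A=R.from_euler('xyz',s['ee_rot'],degrees=True); B=R.from_euler('xyz',[*rp,yaw],degrees=True)
    return np.round(np.r_[A.inv().apply(np.array(p)-s['ee_pos']),np.degrees((A.inv()*B).as_rotvec())/6],4)
E
python3 - <<'E'
from h import *
k=knob(-.0675,.291); print(k, delta([k[0],k[1],.235],182.1))
E
```

```text
[0.56088636 0.2144308  0.16836639] [-4.9180e-01 -3.3020e-01 -2.8700e-02 -1.1000e-02 -3.0000e-04 -2.6976e+00]
```

>>> step_arm(
  series=[
    [-0.492,-0.33,-0.029,0,0,-2.7,0],
    [-0.492,-0.33,-0.029,0,0,-2.7,0],
    [-0.492,-0.33,-0.029,0,0,-2.7,0],
    [-0.492,-0.33,-0.029,0,0,-2.7,0],
    [-0.492,-0.33,-0.029,0,0,-2.7,0],
  ],
)

```text
clock: 0.6
ee_pos: [0.3326, 0.4674, 0.2187]
ee_rot: [-180.0, -0.0, -177.9]
wrist_force: [0.8, 0.7, 0.2]
finger_gap: 0.0853
gripper_force: 0.0
```

Run:
```python
from h import *
s=arm.get_state();k=knob(-.0675,.291); print(s['q'],s['ee_pos'],s['ee_rot'], delta([k[0],k[1],.235],182.1))
```

```text
[-65.73414786  14.3279068    5.65767866 104.72465976  -1.60101345
  61.04394601  32.63811983] [0.33256713 0.46740551 0.21865631] [-1.79984447e+02 -1.30275429e-02 -1.77886279e+02] [-0.2188 -0.2612 -0.0163 -0.0026 -0.0022  0.0023]
```

>>> step_arm(
  series=[
    [-0.219,-0.261,-0.016,0,0,0,0],
    [-0.219,-0.261,-0.016,0,0,0,0],
    [-0.219,-0.261,-0.016,0,0,0,0],
    [-0.219,-0.261,-0.016,0,0,0,0],
    [-0.219,-0.261,-0.016,0,0,0,0],
  ],
)

```text
clock: 1.1
ee_pos: [0.4999, 0.2823, 0.2305]
ee_rot: [180.0, -0.0, -177.9]
wrist_force: [1.0, 1.3, 0.1]
finger_gap: 0.0854
gripper_force: 0.0
```

Run:
```python
from h import *
s=arm.get_state();k=knob(-.0675,.291); print(s['q'],s['ee_pos'],s['ee_rot'], delta([k[0],k[1],.235],182.1))
```

```text
[-47.35547427  13.84714639  13.71024364 104.29148997  -3.67999684
  62.29499177  59.80803167] [0.49992365 0.28225923 0.23054305] [ 1.79997697e+02 -7.24511454e-03 -1.77875730e+02] [-0.0584 -0.07   -0.0045  0.0004 -0.0012  0.004 ]
```

>>> step_arm(
  series=[
    [-0.058,-0.07,0,0,0,0,0],
    [-0.058,-0.07,0,0,0,0,0],
    [-0.058,-0.07,0,0,0,0,0],
    [-0.058,-0.07,0.04,0,0,0,0],
    [-0.058,-0.07,0.081,0,0,0,0],
  ],
)

```text
clock: 1.6
ee_pos: [0.5601, 0.2164, 0.1492]
ee_rot: [179.9, 0.1, -177.9]
wrist_force: [-0.6, 0.3, -1.7]
finger_gap: 0.0851
gripper_force: 0.0
```

>>> step_arm(
  series=[
    [0,0,0,0,0,0,140],
    [0,0,0,0,0,0,140],
    [0,0,0,0,0,0,255],
    [0,0,0,0,0,0,255],
    [0,0,0,0,0,0,255],
  ],
  squeeze=20,
)

```text
clock: 2.1
ee_pos: [0.5604, 0.2168, 0.1512]
ee_rot: [179.9, 0.1, -177.9]
wrist_force: [-1.0, 1.7, 6.7]
finger_gap: 0.0259
gripper_force: 18.7
```

Run:
```python
from h import *
s=arm.get_state(); k0=knob(-.0675,.291); print(k0,s['ee_pos'],s['ee_rot'],s['wrist_force'],s['finger_gap'],s['gripper_force'])
A=R.from_euler('xyz',s['ee_rot'],degrees=True).inv()
for F,S in [(0,.29),(0,.15),(0,0),(0,-.15),(0,-.29),(.1,-.29),(.2,-.29),(.27,-.29),(.325,-.29)]: print(F,S,np.round(A.apply(knob(F,S)-k0),4))
```

```text
[0.56088636 0.2144308  0.16836639] [0.56041702 0.21678741 0.15117361] [ 1.79920677e+02  1.33234394e-01 -1.77880277e+02] [-1.04215383  1.66908319  6.68614143] 0.025947844032066913 18.650286197662354
0 0.29 [-0.0101 -0.     -0.0003]
0 0.15 [-0.0101 -0.0205 -0.005 ]
0 0 [-0.0101 -0.0429 -0.0067]
0 -0.15 [-0.0102 -0.0653 -0.005 ]
0 -0.29 [-0.0101 -0.0858 -0.0005]
0.1 -0.29 [-0.0251 -0.0856  0.0003]
0.2 -0.29 [-0.0399 -0.085   0.0025]
0.27 -0.29 [-0.0501 -0.0843  0.0048]
0.325 -0.29 [-0.058  -0.0836  0.0072]
```

Run:
```python
from h import *
snap('side','side1'); crop('side1',240,190,100,90,6)
```

```text
(no output)
```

View pics/side1_c240_190.png

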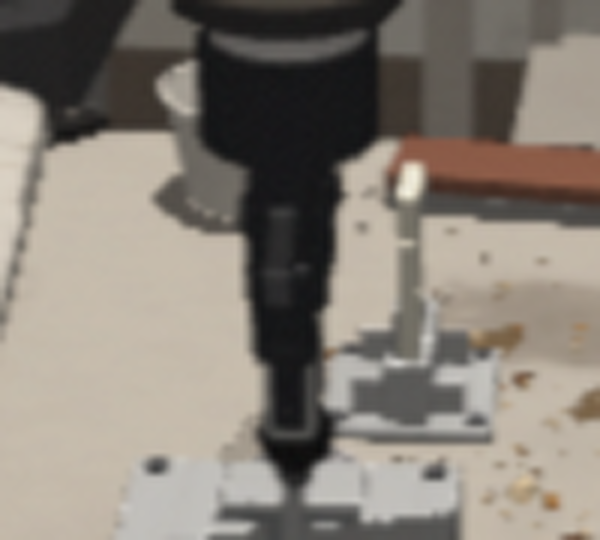

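The picture shows the finger tips (crop ~(290,435)) holding the upper half of the ball (centre ~(295,440)). I'll open, lower and re-grip.

>>> step_arm(
  series=[
    [0,-0.0015,0,0,0,0,60],
    [0,-0.0015,0,0,0,0,60],
    [0,-0.0015,0.01,0,0,0,60],
    [0,-0.0015,0.01,0,0,0,255],
    [0,-0.0015,0.01,0,0,0,255],
  ],
)

```text
clock: 2.65
ee_pos: [0.5593, 0.2146, 0.1389]
ee_rot: [-180.0, -0.1, -177.9]
wrist_force: [-0.2, 1.8, 1.8]
finger_gap: 0.037
gripper_force: 1.2
```

>>> step_arm(
  series=[
    [0,0,0,0,0,0,255],
    [0,0,0,0,0,0,255],
  ],
  squeeze=25,
)

```text
clock: 2.85
ee_pos: [0.5595, 0.2147, 0.1393]
ee_rot: [-180.0, -0.0, -177.9]
wrist_force: [0.7, 0.9, -3.1]
finger_gap: 0.0324
gripper_force: 25.1
```

>>> step_arm(
  series=[
    [-0.005,0,0,0,0,0,255],
    [-0.01,0,0,0,0,0,255],
    [-0.01,0,0,0,0,0,255],
    [-0.01,-0.01,-0.003,0,0,0,255],
    [-0.01,-0.02,-0.005,0,0,0,255],
  ],
)

```text
clock: 3.35
ee_pos: [0.5707, 0.1955, 0.1448]
ee_rot: [180.0, 0.0, -177.8]
wrist_force: [0.2, 4.3, 3.0]
finger_gap: 0.0321
gripper_force: 25.5
```

Crossing freely; continue across.

>>> step_arm(
  series=[
    [0,-0.012,-0.0015,0,0,0,255],
    [0,-0.023,-0.002,0,0,0,255],
    [0,-0.034,-0.0015,0,0,0,255],
    [0,-0.045,0,0,0,0,255],
    [0,-0.056,0.002,0,0,0,255],
  ],
)

```text
clock: 3.85
ee_pos: [0.5726, 0.1382, 0.1425]
ee_rot: [180.0, 0.0, -177.9]
wrist_force: [1.0, 4.3, -2.1]
finger_gap: 0.0323
gripper_force: 25.7
```

>>> step_arm(
  series=[
    [0,-0.01,0.003,0,0,0,255],
    [-0.002,-0.01,0.003,0,0,0,255],
  ],
)

```text
clock: 4.05
ee_pos: [0.5745, 0.127, 0.1391]
ee_rot: [-179.9, -0.0, -178.0]
wrist_force: [-2.9, -0.8, 7.2]
finger_gap: 0.032
gripper_force: 26.5
```

>>> step_arm(
  series=[
    [-0.01,0.001,0,0,0,0,255],
    [-0.021,0.002,0.001,0,0,0,255],
    [-0.032,0.002,0.003,0,0,0,255],
    [-0.041,0.002,0.005,0,0,0,255],
    [-0.047,0.003,0.007,0,0,0,255],
  ],
)

```text
clock: 4.55
ee_pos: [0.6225, 0.1336, 0.132]
ee_rot: [-180.0, -0.0, -177.9]
wrist_force: [-0.3, -3.2, 5.2]
finger_gap: 0.0323
gripper_force: 27.2
```

>>> step_arm(
  series=[
    [0,0,0,0,0,0,255],
    [0,0,0,0,0,0,255],
    [0,0,0,0,0,0,255],
  ],
)

```text
clock: 4.85
ee_pos: [0.6219, 0.1338, 0.1324]
ee_rot: [-180.0, 0.0, -177.9]
wrist_force: [2.4, -2.5, 2.6]
finger_gap: 0.0317
gripper_force: 27.0
```

>>> step_arm(
  series=[
    [0,0,0,0,0,0,60],
    [0,0,0,0,0,0,60],
    [0,0,0,0,0,0,0],
    [0,0,-0.04,0,0,0,0],
    [0,0,-0.08,0,0,0,0],
  ],
)

```text
clock: 5.35
ee_pos: [0.6207, 0.1339, 0.2125]
ee_rot: [-179.9, -0.2, -177.9]
wrist_force: [0.8, 0.3, 1.0]
finger_gap: 0.0854
gripper_force: 0.0
```

Run:
```python
from h import *
print(delta([.546,-.150,.20],92.5))
snap('top','top2'); snap('side','side2')
a=load('top2')['image'][180:275,195:325];b=load('side2')['image'][190:350,240:340]
a=cv2.resize(a,None,fx=3,fy=3,interpolation=2);b=cv2.resize(b,None,fx=3,fy=3,interpolation=2)
o=np.zeros((480,700,3),np.uint8);o[:a.shape[0],:390]=a;o[:,392:692]=b;cv2.imwrite('pics/c2.png',o[:,:,::-1])
```

```text
[ 8.51000e-02 -2.80900e-01  1.29000e-02 -2.67000e-02 -1.35000e-02
  1.49368e+01]
```

View pics/c2.png

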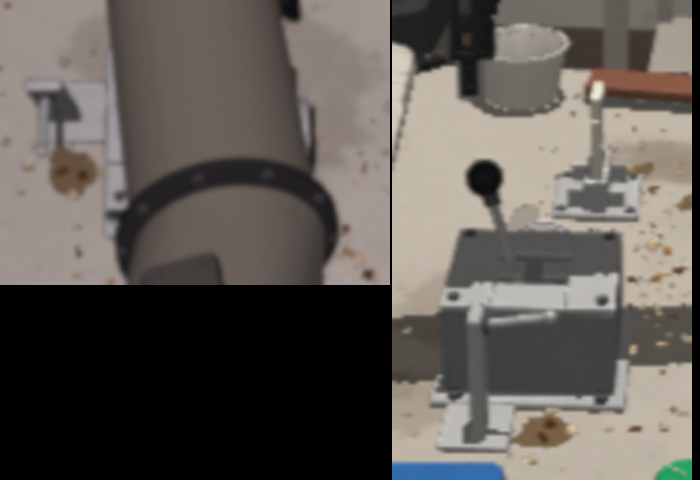

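The lever now leans far and right (knob at side crop (485,178)). The top view is blocked by the arm. I'll move to the tag and check the knob by projection.

>>> step_arm(
  series=[
    [0.085,-0.281,0.013,0,0,14.9,0],
    [0.085,-0.281,0.013,0,0,14.9,0],
    [0.085,-0.281,0.013,0,0,14.9,0],
    [0.085,-0.281,0.013,0,0,14.9,0],
    [0.085,-0.281,0.013,0,0,14.9,0],
  ],
)

```text
clock: 5.95
ee_pos: [0.5573, -0.1091, 0.2014]
ee_rot: [180.0, -0.0, 138.8]
wrist_force: [1.2, -0.9, 0.9]
finger_gap: 0.0853
gripper_force: 0.0
```

Run:
```python
from h import *
s=load('side2'); print('seen',np.array([(485-392+.5)/3-.5+240,178/3-.5+190]))
for F,S in((.33,-.31),(.27,-.29),(.33,-.25)): print(F,S,proj(s,knob(F,S)))
print(delta([.546,-.150,.20],92.5))
```

```text
seen [270.66666667 248.83333333]
0.33 -0.31 [[270.02301566 248.53907568]]
0.27 -0.29 [[273.0995393  247.80198904]]
0.33 -0.25 [[269.63684351 249.10931014]]
[-1.850e-02 -3.820e-02  1.300e-03  4.300e-03 -2.500e-03  7.719e+00]
```

>>> step_arm(
  series=[
    [-0.0185,-0.038,0.001,0,0,7.72,0],
    [-0.0185,-0.038,0.001,0,0,7.72,0],
    [-0.0185,-0.038,0.001,0,0,7.72,0],
    [-0.0185,-0.038,0.001,0,0,7.72,0],
    [-0.0185,-0.038,0.001,0,0,7.72,0],
  ],
)

```text
clock: 6.45
ee_pos: [0.5471, -0.1483, 0.2002]
ee_rot: [-180.0, -0.0, 95.8]
wrist_force: [0.1, 1.3, 0.2]
finger_gap: 0.0852
gripper_force: 0.0
```

>>> step_arm(
  series=[
    [-0.0185,-0.038,0.001,0,0,1.0,0],
  ],
)

```text
clock: 6.55
ee_pos: [0.5143, -0.1682, 0.199]
ee_rot: [180.0, 0.0, 90.2]
wrist_force: [0.4, -1.6, -0.3]
finger_gap: 0.0853
gripper_force: 0.0
```

Run:
```python
from h import *
s=arm.get_state();print(s['ee_pos'],s['ee_rot'],s['q'],delta([.546,-.150,.103],92.5))
```

```text
[ 0.5143342  -0.16816692  0.19901717] [1.79969828e+02 4.88722600e-02 9.01592774e+01] [-24.80751706  15.04571868  43.1250272  111.60788526 -12.05697354
  57.82683686  23.96183727] [ 0.0182  0.0317  0.096   0.0049  0.0082 -0.3901]
```

>>> step_arm(
  series=[
    [0.018,0.032,0,0,0,-0.39,0],
    [0.018,0.032,0,0,0,-0.39,0],
    [0.018,0.032,0.03,0,0,-0.39,0],
    [0.018,0.032,0.065,0,0,-0.39,0],
    [0.018,0.032,0.096,0,0,-0.39,0],
  ],
)

```text
clock: 7.05
ee_pos: [0.5434, -0.1522, 0.102]
ee_rot: [180.0, -0.0, 92.6]
wrist_force: [0.1, 0.5, -0.4]
finger_gap: 0.0853
gripper_force: 0.0
```

>>> step_arm(
  series=[
    [0,0,0,0,0,0,0],
    [0,0,0,0,0,0,150],
    [0,0,0,0,0,0,150],
    [0,0,0,0,0,0,200],
    [0,0,0,0,0,0,200],
  ],
  squeeze=20,
)

```text
clock: 7.55
ee_pos: [0.5441, -0.1528, 0.1045]
ee_rot: [179.9, -0.0, 92.5]
wrist_force: [-0.3, 0.1, -0.2]
finger_gap: 0.0282
gripper_force: 0.0
```

Run:
```python
from h import *
s=arm.get_state();print(s['ee_pos'],s['ee_rot'],s['finger_gap'],delta([.546,-.150,.103],92.5))
s=snap('side','side3'); a=crop('side3',260,195,100,90,6)
```

```text
[ 0.54408778 -0.15278709  0.10447593] [ 1.79903358e+02 -4.88004072e-03  9.25195447e+01] 0.028223150704406275 [ 0.0027  0.002   0.0015  0.0161 -0.0008  0.0033]
```

View pics/side3_c260_195.png

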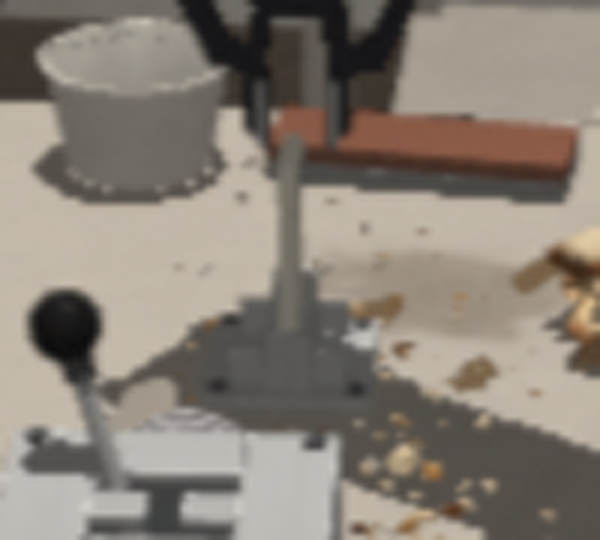

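The tips (crop (262,140) and (340,145)) only just overlap the tag's top (290,137), and the fingers sit about 5 mm toward the robot. I'll check where the TCP projects.

Run:
```python
from h import *
s=load('side3')
f=lambda p:np.round((proj(s,p)-[260,195]+.5)*6,0)
for z in(.1045,.115,.12,.125,.13): print(z,f([.544,-.1528,z]),f([.544,-.1418,z]))
for x in(.546,.548,.55):print(x,f([x,-.149,.128]),f([x,-.127,.128]))
```

```text
0.1045 [[300. 186.]] [[298. 194.]]
0.115 [[300. 167.]] [[298. 176.]]
0.12 [[300. 158.]] [[298. 167.]]
0.125 [[300. 149.]] [[298. 158.]]
0.13 [[300. 141.]] [[298. 149.]]
0.546 [[295. 147.]] [[291. 164.]]
0.548 [[291. 147.]] [[287. 164.]]
0.55 [[288. 147.]] [[283. 164.]]
```

>>> step_arm(
  series=[
    [0.002,0.004,0,0,0,0,150],
    [0.002,0.004,0.006,0,0,0,150],
    [0.002,0.004,0.013,0,0,0,150],
    [0.002,0.004,0.013,0,0,0,255],
    [0.002,0.004,0.013,0,0,0,255],
  ],
  squeeze=40,
)

```text
clock: 8.1
ee_pos: [0.547, -0.1508, 0.09]
ee_rot: [-179.9, 0.0, 92.5]
wrist_force: [0.7, 0.0, -0.4]
finger_gap: 0.0104
gripper_force: 40.9
```

>>> step_arm(
  series=[
    [0,0,0,0,0,0,255],
    [0,0,0,0,0,0,255],
    [0,0,0,0,0,0,255],
  ],
)

```text
clock: 8.4
ee_pos: [0.5474, -0.1507, 0.0905]
ee_rot: [180.0, 0.0, 92.5]
wrist_force: [0.4, -0.7, -1.3]
finger_gap: 0.0108
gripper_force: 40.9
```

Run:
```python
from h import *
s=arm.get_state();print(s['ee_pos'],s['ee_rot'],s['finger_gap'],s['wrist_force'])
s=snap('side','side4'); a=crop('side4',260,195,100,90,6)
```

```text
[ 0.54740992 -0.15067276  0.09052188] [1.79991576e+02 1.50983539e-03 9.25092682e+01] 0.010788720418453933 [ 0.43361004 -0.74626894 -1.30467401]
```

View pics/side4_c260_195.png

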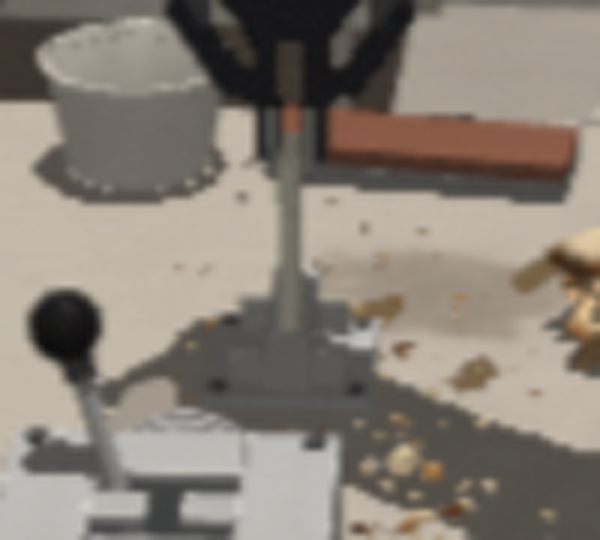

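The pads hold the bar (tips at crop ~(290,172)) and the tag still stands at (290,150–330). Lift.

>>> step_arm(
  series=[
    [0,0,-0.02,0,0,0,255],
    [0,0,-0.05,0,0,0,255],
    [0,0,-0.08,0,0,0,255],
    [0,-0.02,-0.08,0,0,0,255],
    [0.02,-0.06,-0.08,0,0,0,255],
  ],
)

```text
clock: 8.95
ee_pos: [0.488, -0.1349, 0.1713]
ee_rot: [179.9, 0.1, 92.4]
wrist_force: [-0.5, 0.2, -0.3]
finger_gap: 0.0109
gripper_force: 41.0
```

>>> step_arm(
  series=[
    [0.035,-0.024,0,0,0,0,255],
    [0.08,-0.024,0,0,0,0,255],
    [0.125,-0.022,0,0,0,0,255],
    [0.17,-0.02,0,0,0,0,255],
    [0.215,-0.018,0,0,0,-0.07,255],
  ],
)

```text
clock: 9.45
ee_pos: [0.4589, 0.0826, 0.1708]
ee_rot: [180.0, -0.1, 92.9]
wrist_force: [1.6, 0.5, -1.4]
finger_gap: 0.0108
gripper_force: 41.0
```

Run:
```python
from h import *
s=arm.get_state();print(s['ee_pos'],s['ee_rot'],s['q'],s['finger_gap'],s['wrist_force'],delta([.47,.294,.1355],92.1))
```

```text
[0.45886403 0.0825603  0.17083027] [ 1.79954182e+02 -5.18115646e-02  9.29248833e+01] [-50.24466688   7.32631431  35.29283388 121.77147374  -5.39430988
  52.30502753  -8.94779207] 0.01079235633821647 [ 1.5576264   0.46172121 -1.355379  ] [ 0.2106  0.0219  0.0355  0.0076 -0.0087  0.1375]
```

>>> step_arm(
  series=[
    [0.045,0.01,0,0,0,0.14,255],
    [0.09,0.02,0,0,0,0.14,255],
    [0.135,0.022,0,0,0,0.14,255],
    [0.18,0.022,0.015,0,0,0.14,255],
    [0.21,0.022,0.0355,0,0,0.14,255],
  ],
)

```text
clock: 9.95
ee_pos: [0.4703, 0.2954, 0.1351]
ee_rot: [179.9, -0.1, 92.2]
wrist_force: [0.5, -0.2, -0.7]
finger_gap: 0.0111
gripper_force: 41.0
```

>>> step_arm(
  series=[
    [0,0,0,0,0,0,255],
    [0,0,0,0,0,0,255],
  ],
)

```text
clock: 10.15
ee_pos: [0.47, 0.2916, 0.1343]
ee_rot: [-180.0, 0.1, 92.2]
wrist_force: [0.2, -0.9, -0.5]
finger_gap: 0.011
gripper_force: 41.0
```

Run:
```python
from h import *
s=arm.get_state();print(s['ee_pos'],s['ee_rot'],s['finger_gap'],s['wrist_force'],delta([.505,.294,.1355],92.1))
s=snap('side','side5'); snap('top','top5')
a=load('top5')['image'][180:275,195:275];b=load('side5')['image'][190:350,250:400]
a=cv2.resize(a,None,fx=3.7,fy=3.7,interpolation=2);b=cv2.resize(b,None,fx=3.7,fy=3.7,interpolation=2)
o=np.zeros((600,800,3),np.uint8);a=a[:,:296][:, :240];o[:a.shape[0],:a.shape[1]]=a;o[:b.shape[0],243:243+b.shape[1]]=b[:,:557];cv2.imwrite('pics/c5.png',o[:,:,::-1])
f=lambda p:np.round((proj(s,p)-[250,190]+.5)*3.7+[243,0],0)
p=s=load('side5'); e=arm.get_state()['ee_pos']+[0,.001,-.0165]
print('eye',f(e),'tag bottom',f(e-[0,0,.066]),'bot left edge',f(e+[0,.03,-.066]),'top',f(e+[0,0,.054]),'ball',f([.5404,.2967,.1188]))
```

```text
[0.47000821 0.29160149 0.13432824] [-1.79954331e+02  7.61347623e-02  9.21500275e+01] 0.010965204186769776 [ 0.22213357 -0.89874809 -0.50922427] [ 0.0011  0.0351 -0.0012 -0.0076  0.0127  0.0083]
eye [[511. 391.]] tag bottom [[510. 475.]] bot left edge [[507. 500.]] top [[511. 320.]] ball [[405. 390.]]
```

View pics/c5.png

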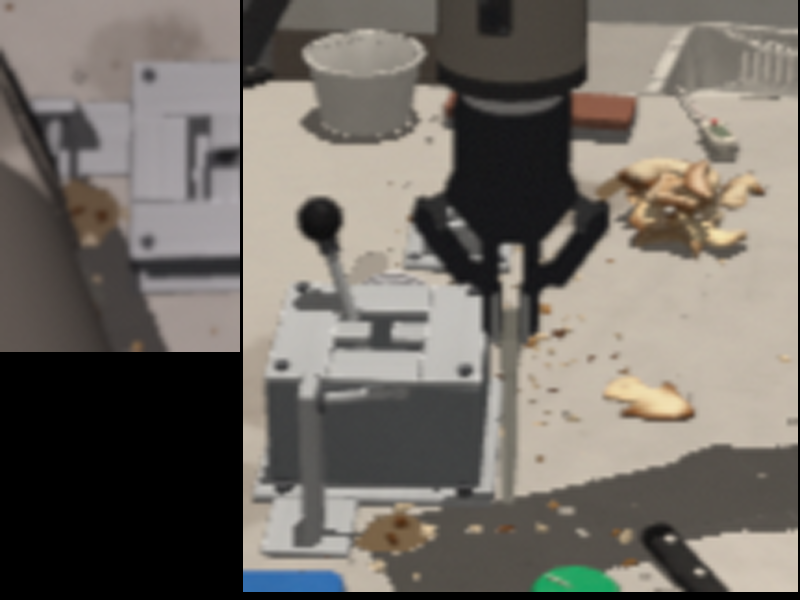

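Side view: the tag hangs plumb at crop x≈510, its bottom at (507,500) as predicted. The peg ball is at (407,392), level with the eye. Approach.

>>> step_arm(
  series=[
    [0.001,0.012,-0.001,0,0,0,255],
    [0.001,0.024,-0.001,0,0,0,255],
    [0.001,0.035,-0.001,0,0,0,255],
    [0.001,0.035,-0.001,0,0,0,255],
    [0.001,0.035,-0.001,0,0,0,255],
  ],
)

```text
clock: 10.75
ee_pos: [0.5057, 0.2934, 0.1357]
ee_rot: [-180.0, 0.0, 92.0]
wrist_force: [-0.4, -0.9, -2.2]
finger_gap: 0.0106
gripper_force: 41.0
```

Run:
```python
from h import *
s=arm.get_state();print(s['ee_pos'],s['ee_rot'],s['wrist_force'],delta([.540,.2955,.1355],92.1),delta([.562,.2962,.1355],92.1))
```

```text
[0.50567654 0.29335489 0.13567634] [-1.79983698e+02  2.84273865e-02  9.20377662e+01] [-0.39309214 -0.90867974 -2.20912904] [ 0.0009  0.0344  0.0002 -0.0027  0.0047 -0.0104] [ 0.0008  0.0564  0.0002 -0.0027  0.0047 -0.0104]
```

>>> step_arm(
  series=[
    [0.001,0.012,0,0,0,0,255],
    [0.001,0.023,0,0,0,0,255],
    [0.001,0.033,0,0,0,0,255],
    [0.001,0.041,0,0,0,0,255],
    [0.001,0.041,0,0,0,0,255],
  ],
)

```text
clock: 11.25
ee_pos: [0.5475, 0.296, 0.1357]
ee_rot: [180.0, 0.0, 92.0]
wrist_force: [0.5, -0.4, -2.2]
finger_gap: 0.0108
gripper_force: 41.0
```

>>> step_arm(
  series=[
    [0,0.007,0,0,0,0,255],
    [0,0.014,0,0,0,0,255],
    [0,0.018,0,0,0,0,255],
    [0,0.018,0,0,0,0,255],
  ],
)

```text
clock: 11.65
ee_pos: [0.5648, 0.2969, 0.1359]
ee_rot: [180.0, 0.0, 92.1]
wrist_force: [0.5, 0.6, -0.6]
finger_gap: 0.0104
gripper_force: 41.0
```

>>> step_arm(
  series=[
    [0,0,0.003,0,0,0,255],
    [0,0,0.006,0,0,0,255],
    [0,0,0.009,0,0,0,255],
    [0,0,0.009,0,0,0,255],
    [0,0,0.009,0,0,0,255],
  ],
)

```text
clock: 12.15
ee_pos: [0.5641, 0.297, 0.1268]
ee_rot: [-180.0, 0.0, 92.1]
wrist_force: [0.6, -0.2, -0.5]
finger_gap: 0.0107
gripper_force: 41.0
```

>>> step_arm(
  series=[
    [0,0,0.001,0,0,0,255],
    [0,0,0.002,0,0,0,255],
    [0,0,0.003,0,0,0,255],
    [0,0,0.003,0,0,0,255],
  ],
)

```text
clock: 12.55
ee_pos: [0.5642, 0.2969, 0.1238]
ee_rot: [-180.0, 0.0, 92.1]
wrist_force: [1.0, 0.7, -1.4]
finger_gap: 0.011
gripper_force: 41.0
```

>>> step_arm(
  series=[
    [0,0,0.001,0,0,0,255],
    [0,0,0.002,0,0,0,255],
    [0,0,0.002,0,0,0,255],
    [0,0,0.002,0,0,0,255],
  ],
)

```text
clock: 12.95
ee_pos: [0.5647, 0.2971, 0.1229]
ee_rot: [180.0, -0.0, 92.1]
wrist_force: [-3.7, -2.1, 11.6]
finger_gap: 0.0108
gripper_force: 42.7
```

>>> step_arm(
  series=[
    [0,0,0.001,0,0,0,255],
    [0,0,0.002,0,0,0,255],
    [0,0,0.002,0,0,0,255],
    [0,0,0.002,0,0,0,255],
  ],
)

```text
clock: 13.35
ee_pos: [0.5654, 0.2973, 0.1223]
ee_rot: [179.9, -0.1, 92.1]
wrist_force: [-7.4, -3.5, 29.8]
finger_gap: 0.0109
gripper_force: 45.5
```

>>> step_arm(
  series=[
    [0,0,-0.0025,0,0,0,255],
    [0,0,-0.0025,0,0,0,255],
    [0,0,-0.0025,0,0,0,215],
    [0,0,-0.0025,0,0,0,205],
    [0,0,-0.0025,0,0,0,195],
  ],
)

```text
clock: 13.85
ee_pos: [0.5641, 0.2969, 0.122]
ee_rot: [-180.0, 0.0, 92.1]
wrist_force: [0.3, 0.1, -0.4]
finger_gap: 0.0202
gripper_force: 0.1
```

>>> step_arm(
  series=[
    [0,0,0,0,0,0,170],
    [0,0,0,0,0,0,140],
    [0,0,0,0,0,0,110],
    [0,0,0,0,0,0,90],
    [0,0,0,0,0,0,90],
  ],
)

```text
clock: 14.35
ee_pos: [0.5643, 0.297, 0.1224]
ee_rot: [180.0, 0.0, 92.1]
wrist_force: [0.7, -1.9, 0.2]
finger_gap: 0.0552
gripper_force: 0.0
```

Run:
```python
from h import *
s=snap('side','side6'); crop('side6',250,190,130,160,3.7)
f=lambda p:np.round((proj(s,p)-[250,190]+.5)*3.7,0)
e=np.array([.5645,.298,.1065]); print('bot left edge',f(e+[0,.03,-.066]),'eye',f(e),'topfar',f(e+[0,-.023,.054]))
print(arm.get_state()['ee_pos'],arm.get_state()['finger_gap'])
```

```text
bot left edge [[123. 514.]] eye [[126. 405.]] topfar [[129. 318.]]
[0.56423125 0.29701906 0.12239118] 0.05537735941288131
```

View pics/side6_c250_190.png

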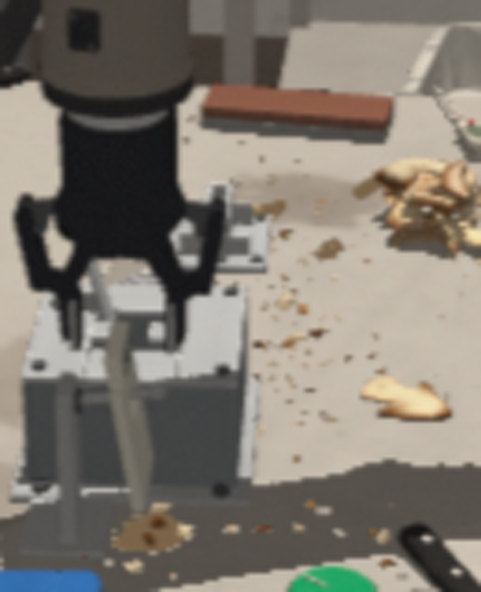

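The tag hangs on the peg (crop: bar (118,320), lower edge (140,505)), tilted by about 0.12 rad and still settling. The fingers are clear, so I'll withdraw upward.

>>> step_arm(
  series=[
    [0,0,-0.01,0,0,0,40],
    [0,0,-0.03,0,0,0,0],
    [0,0,-0.06,0,0,0,0],
    [0,0,-0.09,0,0,0,0],
    [0,0,-0.12,0,0,0,0],
  ],
)

```text
clock: 14.9
ee_pos: [0.5643, 0.2968, 0.2444]
ee_rot: [180.0, -0.0, 92.1]
wrist_force: [0.4, 0.4, -0.7]
finger_gap: 0.0855
gripper_force: 0.0
```

>>> step_arm(
  series=[
    [0,0,-0.02,0,0,0,0],
    [0,0,-0.02,0,0,0,0],
    [0,0,-0.02,0,0,0,0],
    [0,0,-0.02,0,0,0,0],
    [0,0,-0.02,0,0,0,0],
  ],
)

```text
clock: 15.4
ee_pos: [0.5639, 0.2968, 0.2615]
ee_rot: [-179.9, 0.1, 92.1]
wrist_force: [0.1, 0.1, -0.3]
finger_gap: 0.0855
gripper_force: 0.0
```

Run:
```python
from h import *
import time
a=snap('side','side7')
for i in range(6): b=arm.snapshot('side')
b=snap('side','side8')
r=np.s_[265:345,255:315]
d=lambda x,y:np.abs(x['image'][r].astype(int)-y['image'][r]).max()
print(d(a,b), d(load('side6'),b), arm.get_state()['clock'],arm.get_state()['ee_pos'])
# tag lean: shift of tag columns by row (bright thin strip vs. picture before the tag arrived)
g=lambda x:x['image'].mean(2)
D=np.abs(g(b)-g(load('side2')))
for v in range(270,332,6): c=np.where(D[v,262:302]>25)[0]+262; print(v,c)
```

```text
27 182 15.8 [0.56424759 0.29696713 0.2622923 ]
270 [262 263 264 277 278 279 280 281 282 283 284 285 286 287 288 289 290 291
 292 293 294 295 296 297 298 299 300 301]
276 [262 263 264 265 266 267 268 269 270 271 272 273 274 275 276 277 278 279
 280 281 299 300 301]
282 [262 263 264 265 266 267 268 269 270 271 272 273 274 297]
288 [278 279 280 281 282 283 284 285 286]
294 [265 266 267 268 269 270 280 281 286 287 288 289 290 291 292 293 294]
300 [280 281 282 283 284 285 286 287]
306 [282 283 284 285 286 287 288]
312 [283 284 285 286 287 288 289 290]
318 [284 285 286 287 288 289]
324 [273 274 275 276 277 278 279 280 281 282 283 284 285 286 287 288 289 290
 291 292 293 294 295 296 297 298 299 300 301]
330 [262 263 264 265 272 273 274 275 276 277 278 279 280 281 282 283 284 285
 297 298 299 300 301]
```

>>> step_arm(
  series=[
    [0,0,0,0,0,0,0],
    [0,0,0,0,0,0,0],
    [0,0,0,0,0,0,0],
    [0,0,0,0,0,0,0],
    [0,0,0,0,0,0,0],
  ],
)

```text
clock: 16.3
ee_pos: [0.5643, 0.297, 0.2624]
ee_rot: [-180.0, 0.0, 92.1]
wrist_force: [-0.1, 0.2, -0.3]
finger_gap: 0.0854
gripper_force: 0.0
```

>>> step_arm(
  series=[
    [0,0,0,0,0,0,0],
    [0,0,0,0,0,0,0],
    [0,0,0,0,0,0,0],
    [0,0,0,0,0,0,0],
    [0,0,0,0,0,0,0],
  ],
)

```text
clock: 16.8
ee_pos: [0.5643, 0.297, 0.2624]
ee_rot: [-180.0, 0.0, 92.1]
wrist_force: [0.1, 0.1, 0.0]
finger_gap: 0.0857
gripper_force: 0.0
```

Run:
```python
from h import *
c=snap('side','side9'); a=load('side7'); b=load('side8')
g=lambda x:x['image'][285:335,270:300].mean(2).astype(np.float32)
for p,q in((a,b),(b,c),(a,c)): print(cv2.phaseCorrelate(g(p),g(q)),np.abs(g(p)-g(q)).mean(),np.abs(g(p)-g(q)).max())
B=load('side2'); D=np.abs(c['image'].mean(2)-B['image'].mean(2))
for v in(300,306,312,318): x=np.arange(274,296); w=D[v,274:296]; print(v,(w*x).sum()/w.sum())
def line(lean,x):  # tag left edge (y+.03) of plate from eye centre
    e=np.array([x,.2965,.1065]); return [proj(c,e+[-np.sin(lean)*h,.0,-np.cos(lean)*h])[0].round(1) for h in(.0,.03,.066)]
for l in(0,.1,.16,.22,.3): print(l,line(l,.5645))
```

```text
((0.029863009457459455, 0.0363773883083347), 1.0082607463200888) 0.4897777 26.0
((-0.055170443551295634, -0.030677431804299715), 1.0097130550543467) 0.45111114 2.3333359
((-0.04259281948655769, 0.0017161138863031056), 1.013397697130839) 0.5106667 26.0
300 283.94064748201436
306 284.9207622868606
312 286.0591715976331
318 286.3076023391813
0 [array([283.8, 298.8]), array([284. , 309.1]), array([284.3, 321.3])]
0.1 [array([283.8, 298.8]), array([285.2, 309.1]), array([286.9, 321.4])]
0.16 [array([283.8, 298.8]), array([285.9, 309.1]), array([288.5, 321.3])]
0.22 [array([283.8, 298.8]), array([286.6, 309. ]), array([290. , 321.1])]
0.3 [array([283.8, 298.8]), array([287.5, 308.9]), array([292. , 320.7])]
```

```bash
python3 -c "
from station import arm
print(arm.close_job())"
```

```text
the job is handed in; nothing more can be done
None
```

I handed the job in at about 17 s of the 61 s allowed: the lever is at the far end of the right-hand channel, and the tag hangs still on the peg, leaning about 0.1–0.16 rad (limit 0.3); I have not seen the verdict.

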